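# Raise a paint-jar cap to the striping brush, three clicks

### The arm

A 6-joint arm with a two-finger parallel gripper is mounted at the origin on the work surface. World frame = base frame: x ahead of the robot, y to its left, z up, the work surface at z = 0. Lengths are in m, angles in rad, forces in N, time in s.
With the tool pointing down it reaches from about 0.25 to 0.85 m from the base axis. Payload 12.5 kg.
Tool frame: the origin (TCP) lies midway between the tips of the shut fingers; the grasp point (between the pads) lies env.grasp_offset behind it (env.grasp_offset is the distance from the TCP to the grasp point, in m); z points along the fingers, y is the line along which they close (so a half turn about z gives the same grasp; the last joint's range is limited). The gripper opens to 93 mm and grips with 3 to 60 N. Pads are 15 mm wide; open, the fingers measure 128 mm over their backs; the gripper's body (75 mm by 188 mm) begins 65 mm behind the grasp point.
Start: joints at [1.121, 0.351, 1.652, -0, 1.139, -0.085], TCP at [0.196, 0.514, 0.219] pointing down, gripper open.
Joint ranges: [-2.75, 2.75], [-0.79, 2.1], [0.01, 2.65], [-1.57, 4.71], [0.07, 3.14], [-2.87, 2.87]. Speed limits (rad/s): [2.22, 2.22, 2.79, 3.14, 3.14, 3.14].

### API

Orientations are given as a unit quaternion [w, x, y, z].
In Python, from station import sensors, vision, workorder, env gives the robot as it stands. The module is installed in compiled form; this text tells all that it offers.
- The arm moves only by the tool carry_out, never from a script. Its argument "increments" is a list of rows, each an object of numbers: "x", "y", "z": the shift along the world's x, y, z in units of 200 mm (1.0 is 200 mm); "wx", "wy", "wz": the turn, a rotation vector about the world's x, y, z in units of 90 degrees (1.0 is 90 degrees); "grip": the opening, from 0 (shut) to 1 (fully open). A call has exactly 5 rows; each row is the pose to reach, as a shift and turn from the pose commanded when the call began; what a row does not reach only later rows make up. A row lasts 1/12 s, in which the tool goes at most 41.7 mm and 7.16 degrees, less where a joint would pass 70% of its speed; a pose out of reach is approached as far as the arm can. A call with a number of a shift or a turn outside -1 to 1 is refused whole. A call with a gripper value outside its range is refused whole. The fingers move at their own pace and stop on an object; the grip force is fixed at half the most. Time passes only in rows, so rows that repeat a pose let the fingers close, or fill a call up. It gives the time, the measured TCP pose, the force, the opening and the grip force at its end, in the units of the state.
- sensors.get_obs(): the state, without advancing time (a new reading comes with each control period).
- vision.grab_frame(name): name is "scene" or "top" or "wrist"; returns a dict with "pixels" (480x640x3 uint8, blue, green, red), "fov_y" (degrees; the focal length in pixels is half the picture's height over the tangent of half this angle, whatever the lens; pixels are square), "cx", "cy" (the principal point, pixels), "k1" (the pictures are not rectified: a ray, as slopes to the right and down, at radius r is drawn at 1 + k1 r^2 times it, then the intrinsics apply), "position" and "orientation" of the camera in the world. Camera axes: x right, y down, z forward; pixel columns grow to the right and rows downward; lengths in m; the calibration is good to about 2 mm. A picture is of the moment at which its call begins. There is no depth.
- workorder.hand_in(): hands the job in; it is judged then, once.
The state is a dict: "time": time; "joints": joint angles; "qvel": joint speeds; "joint_torque": joint torques, N m; "position": TCP position; "orientation": TCP orientation; "force": force on the tool from outside, world axes, zero at the start; "wrist_torque": the same for the moment, N m; "finger_gap": opening from 0.0 (shut) to 1.0 (fully open); "grip_force": force on a finger pad.
Only numpy, scipy, OpenCV 4.12 (cv2) and the standard library are available. Lean on these libraries where they do the work, as an engineer would, in place of code of your own. Each camera call takes 0.05 s, during which the arm holds its last target. There are 200 camera calls.

### The job

Take the small white jar cap off the drying ramp and set it, without dropping it, rim down in the round nest of the striping stand, while the stand's lever is still at rest. Then draw the lever by its peg, anticlockwise seen from above, exactly three clicks and never on to a fourth, which lifts the cap to the brush. The lever clicks but does not lock, so finish still holding the peg at the third click, touching neither cap nor nest, and leave the other things on the bench where they are.

Things in the scene. Friction and masses are not known exactly. Their poses are not given: they have to be found in the camera images.
- cap: small white ribbed plastic jar cap, 36 mm across, 20 mm tall, about 18 g, open underneath (inside 30 mm wide, 17 mm deep). Origin: centre of its open rim; z from the rim out through the closed top. It starts with its rim on the slope of the drying ramp, so z leans 30 degrees from vertical towards the ramp's low end (ramp's +x), away from the robot.
- ramp: fixed wooden drying ramp under the cap: slope 34 mm wide, 74 mm long, falling at 30 degrees towards its +x, with a lip 4 mm high below the cap; foot 50 mm wide in y. Origin on the bench under its middle; the slope is 26 mm high there, where the cap's rim centre rests.
- stand: the striping stand, fixed: base plate 140 (x) by 250 mm (y, from -110 to +140), 10 mm thick, z up, origin on the bench. Nest at y = +70 mm; round lever housing (60 mm wide, 42 mm high) at y = -60 mm; at y = +128 mm a post 66 mm high with a fixed brush, 57 mm up, pointing at the nest and ending 23 mm from its axis. Grip the cap along the stand's x here, clear of the brush.
- seat (a point): centre of the nest's pocket floor, where the cap's rim centre comes to lie; 28 mm above the bench with the lever at rest, rising 5 mm per click. The nest is a grey cup 54 mm across: pocket 41 mm wide, 6 mm deep, with a boss 25 mm wide, 5 mm high in its middle that goes inside the cap, so only a rim-down cap goes home.
- pivot (a point): on the vertical axis of the lever, 48 mm above the bench, axes as the stand.
- peg (a point): centre of the top of the lever's round upright black peg, 95 mm above the bench. Peg 14 mm thick, 44 mm tall above the lever bar (bar top at 51.5 mm), 90 mm from the pivot axis.
- lever (a joint): lever angle, rad. 0 = at rest, pointing along the stand's -x; grows anticlockwise from above, towards the stand's -y, to 1.44. A click each 0.2618 (24 mm at the peg): notches at 0.2618, 0.5236, 0.7854.. A spring drives it back to 0 when let go. Resistance at the peg swings from about 3 to 8 N once per click: most 1/4 of the way to the next notch, least at 3/4, rising through the mean at the notch.
- jar_a: bystander, leave alone: capped paint jar with a paper label, 48 mm across, 62 mm tall
- jar_b: bystander, leave alone: capped grey paint jar, 48 mm across, 62 mm tall
- jar_c: bystander, leave alone: capped glass jar, 56 mm across, 85 mm tall
- dish: bystander, leave alone: white ceramic mixing dish, 90 mm across, 22 mm tall
- palette: bystander, leave alone: flower-shaped white ceramic palette, 97 mm across, 11 mm tall
- brush: bystander, leave alone: slim green artist's brush lying flat, 170 mm long, 7 mm thick, origin at its middle
- big_lid: bystander, leave alone: wide shallow white lid lying open side up, 60 mm across, 16 mm tall (not the cap of the task)
There are look-alikes about, which are no part of the job. Leave any blue or turquoise look-alike of the cap alone.

How it is judged:
On the way:
1. the cap sits rim down, fully home in the nest, let go, with the lever still at rest (horizontal distance between cap and seat below 0.004 m and z of cap in the frame of seat between -0.0025 and 0.0025 m and angle between cap's own z axis and vertical below 0.1 rad and contact force between each of the arm, the fingers and cap below 0.05 N and value of joint lever below 0.1 rad), for 0.2 s.
At the end, for the whole second after the job is handed in: The fingers still hold the lever (over 1 N) at rest at the third click (within 0.4 of a click, 0.68 to 0.89 rad), so that the nest is lifted by about 15 mm; the cap sits in it rim down, within 4 mm of its centre, 2.5 mm in height and 0.1 rad of upright; the robot touches neither cap nor nest (horizontal distance between cap and seat below 0.004 m and z of cap in the frame of seat between -0.0025 and 0.0025 m and angle between cap's own z axis and vertical below 0.1 rad and contact force between each of the arm, the fingers and cap below 0.05 N and value of joint lever between 0.68068 and 0.89012 rad and velocity of joint lever between -0.1 and 0.1 rad/s and contact force between the fingers and lever above 1 N and contact force between each of the arm, the fingers and nest below 0.1 N and height (world z) of seat above 0.0405 m); the arm keeps its last pose, push and grip.
It fails at once if the lever runs on towards the fourth click (more than 3.6 clicks) (value of joint lever above 0.94248 rad).
It fails at once if the cap is dropped (falls free faster than 0.7 m/s) (linear speed of cap above 0.7 m/s and contact force between the fingers and cap below 0.01 N).
It fails at once if a bystander is moved by more than 30 mm (distance of any of jar_a, jar_b, jar_c, dish, palette, brush, big_lid from where it was at the start of the episode above 0.03 m).
It also fails if it takes over 64 s, if anything falls off the work surface, if the arm or the gripper's body presses on something with over 40 N, if the wrist force passes 120 N, or if a joint passes its speed limit or range.

## Working session

There is one attempt and no reset: what is moved stays moved. The work goes in short steps, Python scripts to look and compute and a tool call to move; the robot and the scene stay as the last step left them, time stands still between calls to the robot, and variables do not carry over. Pictures are saved under pics/ and viewed, at most 10 in all, crops included, and the job is handed in when it is done.

Besides the shell and the picture viewer there is one more tool, called after "Request:" as a command line: name --argument value ..., lists and objects as JSON in quotes. carry_out: Moves the arm, as the interface text tells. Its arguments: {"type":"object","properties":{"increments":{"type":"array"}},"required":["increments"]}

```bash
mkdir -p pics; cat > h.py <<'E'
import cv2, numpy as np
from station import sensors, vision, workorder, env
from scipy.spatial.transform import Rotation as R
def q(o): return R.from_quat([o[1],o[2],o[3],o[0]])
def save(n,fn):
    f=vision.grab_frame(n); cv2.imwrite(f'pics/{fn}.png',f['pixels'])
    import pickle; pickle.dump(f,open(f'pics/{fn}.pkl','wb')); return f
def load(fn):
    import pickle; return pickle.load(open(f'pics/{fn}.pkl','rb'))
def K(f):
    F=240/np.tan(np.radians(f['fov_y'])/2); return F
def ray(f,u,v):
    F=K(f); d=np.array([(u-f['cx'])/F,(v-f['cy'])/F]); s=d.copy()
    for _ in range(30): s=d/(1+f['k1']*(s@s))
    r=q(f['orientation']).apply([s[0],s[1],1]); return np.array(f['position']),r/np.linalg.norm(r)
def atz(f,u,v,z):
    p,r=ray(f,u,v); return p+r*(z-p[2])/r[2]
def tri(*a):
    A=np.zeros((3,3));b=np.zeros(3)
    for f,u,v in a:
        p,r=ray(f,u,v);M=np.eye(3)-np.outer(r,r);A+=M;b+=M@p
    x=np.linalg.solve(A,b); e=[np.linalg.norm((np.eye(3)-np.outer(r,r))@(x-p)) for p,r in [ray(*t) for t in a]]
    return x,e
def proj(f,X):
    s=q(f['orientation']).inv().apply(np.array(X)-f['position']); s=s[:2]/s[2]
    return K(f)*s*(1+f['k1']*(s@s))+[f['cx'],f['cy']]
E
python3 - <<'E'
from h import *
for n in ['scene','top','wrist']:
    f=save(n,n+'0'); print(n,f['fov_y'],f['cx'],f['cy'],f['k1'],f['position'],f['orientation'])
print(sensors.get_obs(),env.grasp_offset)
E
```

```text
scene 54.80869249771543 320.48284898160614 237.7083750073605 -0.00596560772011928 [ 1.07786231 -0.30630745  0.75043066] [-0.33475165  0.84342142  0.38839258 -0.1604146 ]
top 51.2723467974051 323.3666017313253 236.64303889181383 0.045213140242386665 [0.49644136 0.0865025  0.85689042] [-0.03628865  0.71525052 -0.69709383  0.03405909]
wrist 69.8284002814002 324.18235630062964 237.45322638650782 -0.06848886538068949 [0.13108563 0.53724682 0.38398623] [0.10325056 0.81720432 0.56256892 0.070941  ]
{'time': 0.15, 'joints': array([ 1.12142314e+00,  3.51120034e-01,  1.65223267e+00,  1.91600046e-05,
        1.13907651e+00, -8.45896900e-02]), 'qvel': array([ 0.00020993, -0.0016285 , -0.00269083, -0.00010792,  0.001691  ,
       -0.00030881]), 'joint_torque': array([ 9.46502296e-04, -4.97459579e+01, -2.85343981e+01,  6.99615176e-02,
        2.45620619e-02, -5.39943676e-05]), 'position': array([0.19607304, 0.51360755, 0.21823783]), 'orientation': array([-1.18741782e-04,  1.81386095e-01,  9.83411872e-01, -4.01164471e-04]), 'force': array([-0.07008243, -0.06613271, -0.32006825]), 'wrist_torque': array([-0.02859209, -0.00506849, -0.00585458]), 'grip_force': 0.0, 'finger_gap': 1.000487630147885} 0.0188
```

View pics/top0.png

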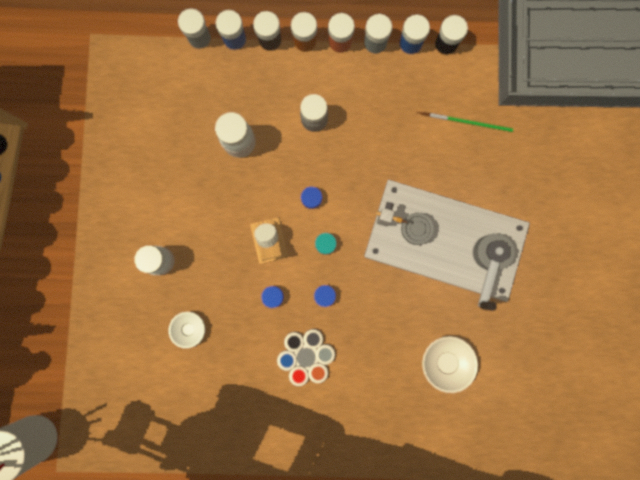

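View pics/scene0.png

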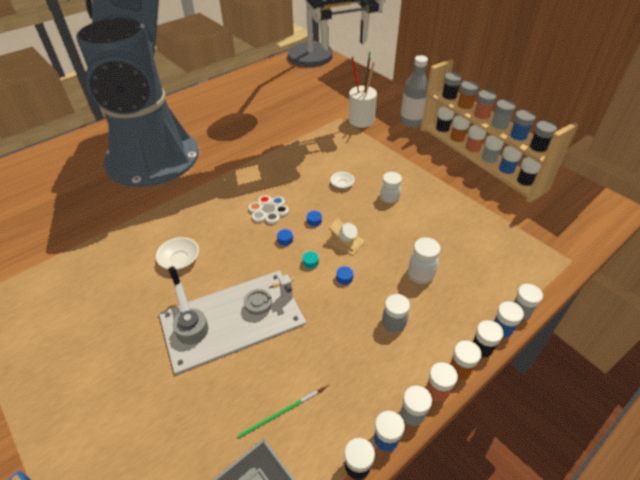

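The top view shows the cap on the ramp near (265,235), the nest near (419,228), the lever hub near (497,250) and the peg near (488,303). The scene view shows the cap at (348,233), the nest at (258,300), the hub at (189,322) and the peg at (175,275). Next I'll enlarge these areas.

```bash
python3 - <<'E'
from h import *
t=load('top0');s=load('scene0')
def crop(f,x,y,w,h,W,H,st):
    c=cv2.resize(f['pixels'][y:y+h,x:x+w],(W,H),interpolation=cv2.INTER_CUBIC);k=W/w
    for u in range((x//st+1)*st,x+w,st):
        cv2.line(c,(int((u+.5-x)*k),0),(int((u+.5-x)*k),6),(0,0,255),1);cv2.putText(c,str(u),(int((u-x)*k)+1,14),0,.35,(0,0,255))
    for v in range((y//st+1)*st,y+h,st):
        cv2.line(c,(0,int((v+.5-y)*k)),(6,int((v+.5-y)*k)),(0,0,255),1);cv2.putText(c,str(v),(7,int((v-y)*k)+5),0,.35,(0,0,255))
    return c
a=np.hstack([crop(t,365,175,165,140,472,400,20),crop(t,240,205,64,78,328,400,10)])
b=np.hstack([crop(s,155,255,160,120,533,400,20),crop(s,320,210,50,75,267,400,10)])
cv2.imwrite('pics/a.png',a);cv2.imwrite('pics/b.png',b)
for n,u,v,z in [('cap',265,235,.04),('nest',419,228,.034),('hub',497,250,.05),('peg',488,303,.095)]: print(n,atz(t,u,v,z))
for n,u,v,z in [('cap',348,233,.04),('nest',258,300,.034),('hub',189,322,.05),('peg',175,275,.095)]: print(n,atz(s,u,v,z))
E
```

```text
cap [0.57823009 0.18598062 0.04      ]
nest [ 0.59697713 -0.06750945  0.034     ]
hub [ 0.56255541 -0.18947373  0.05      ]
peg [ 0.47870389 -0.1598488   0.095     ]
cap [0.58538772 0.17871944 0.04      ]
nest [ 0.59990354 -0.06628919  0.034     ]
hub [ 0.56956964 -0.19307421  0.05      ]
peg [ 0.49566269 -0.16955758  0.095     ]
```

View pics/a.png

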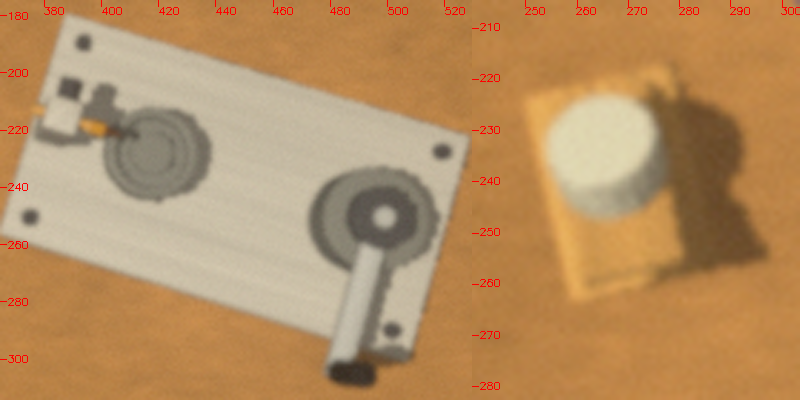

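View pics/b.png

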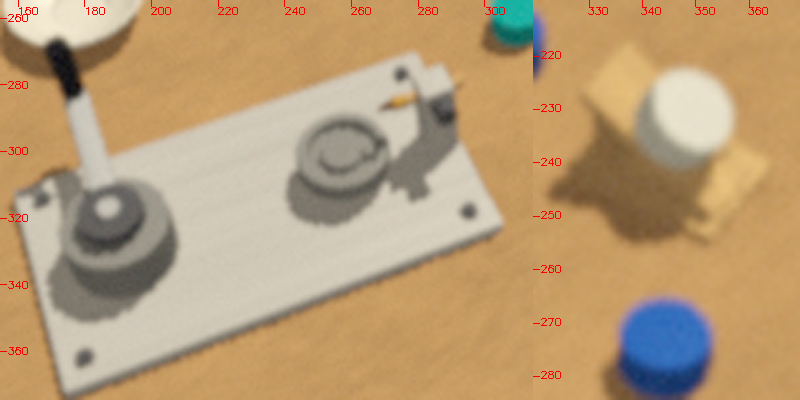

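The crops give these full-picture pixels:

| Feature | Top | Scene |
|---|---|---|
| Cap's top face | (264.9,231.4) | (349.5,230.1) |
| Nest rim | (417.6,227.6) | (257.5,300) |
| Hub knob | (498.8,250.4) | (186.7,316.5) |
| Peg top | (492,305.5) | (172,269) |

I'll triangulate these.

```bash
python3 - <<'E'
from h import *
t=load('top0');s=load('scene0')
for n,a,b in [('cap',(264.9,231.4),(349.5,230.1)),('nest',(417.6,227.6),(257.5,300.5)),('hub',(498.8,250.4),(186.7,316.5)),('peg',(492,305.5),(172,269))]:
    print(n,*tri((t,*a),(s,*b)))
P=[atz(t,u,v,.01) for u,v in [(388.3,179),(528.8,222.4),(364.5,256.7),(508,298.5)]]
print(np.round(P,4))
d=P[0]-P[1];print('stand y dir deg',np.degrees(np.arctan2(d[1],d[0]))-90, np.degrees(np.arctan2(*(P[2]-P[3])[[1,0]]))-90,np.mean(P,0))
w=load('wrist0');o=sensors.get_obs();T=q(o['orientation'])
print('cam in tool',T.inv().apply(w['position']-o['position']),(T.inv()*q(w['orientation'])).as_matrix().round(3),T.as_matrix().round(3))
k=(w['pixels']);cv2.imwrite('pics/w.png',k)
E
```

```text
cap [0.58348918 0.18550183 0.04301812] [np.float64(0.000601128055077406), np.float64(0.0006011280550774089)]
nest [ 0.59788759 -0.06616227  0.03019405] [np.float64(0.000307949403430249), np.float64(0.00030794940343031163)]
hub [ 0.56120729 -0.1908874   0.05581198] [np.float64(0.0006259668493988123), np.float64(0.0006259668493988531)]
peg [ 0.47532588 -0.16652102  0.09121678] [np.float64(0.0005264725850682752), np.float64(0.0005264725850683354)]
[[ 0.6834 -0.0187  0.01  ]
 [ 0.6141 -0.2567  0.01  ]
 [ 0.5486  0.0197  0.01  ]
 [ 0.4852 -0.2204  0.01  ]]
stand y dir deg -16.230992569132283 -14.80264438488156 [ 0.58280879 -0.11903363  0.01      ]
cam in tool [ 0.06915912 -0.00123871 -0.16574134] [[-0.    -0.969 -0.249]
 [ 1.    -0.     0.001]
 [-0.001 -0.249  0.969]] [[-0.934  0.357 -0.   ]
 [ 0.357  0.934 -0.001]
 [ 0.    -0.001 -1.   ]]
```

Request:
carry_out --increments '[{"x": 0.18, "y": -0.17, "wz": 0.08}, {"x": 0.36, "y": -0.34, "wz": 0.16}, {"x": 0.52, "y": -0.48, "wz": 0.24}, {"x": 0.68, "y": -0.63, "wz": 0.32}, {"x": 0.84, "y": -0.78, "wz": 0.39}]'

```text
schema error: expected keys x, y, z, wx, wy, wz, grip
```

Request:
carry_out --increments '[{"x": 0.15, "y": -0.14}, {"x": 0.3, "y": -0.28}, {"x": 0.45, "y": -0.43}, {"x": 0.6, "y": -0.6, "z": -0.05}, {"x": 0.7, "y": -0.75, "z": -0.1}]'

```text
schema error: expected keys x, y, z, wx, wy, wz, grip
```

```bash
python3 - <<'E'
from h import *
o=sensors.get_obs();print(o['position'],q(o['orientation']).as_matrix().round(3),o['time'])
f=save('wrist','w1');cv2.imwrite('pics/w1b.png',f['pixels'])
print(f['position'],proj(f,[.5835,.1855,.043]),proj(f,[.5979,-.0662,.034]))
E
```

```text
[0.19607304 0.51360755 0.21823783] [[-0.934  0.357 -0.   ]
 [ 0.357  0.934 -0.001]
 [ 0.    -0.001 -1.   ]] 0.15
[0.13109523 0.53726695 0.38405877] [209.85686795 542.75872064] [ 85.4143611  564.58405867]
```

View pics/w1.png

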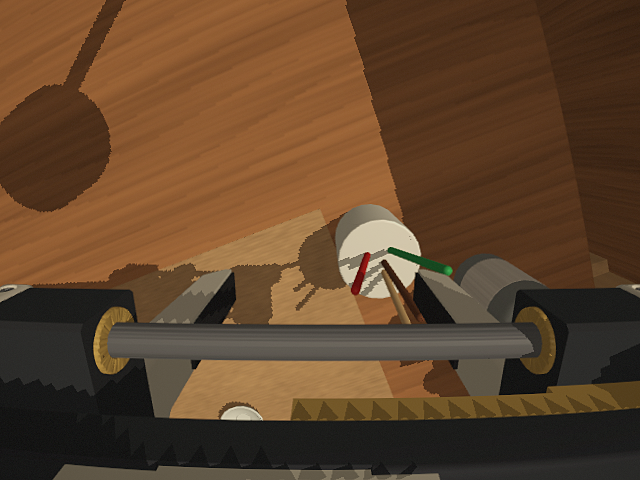

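The wrist view is still from the start place: the fingertips show near (235,275) and (420,275), and the task parts are out of view. Both moves were refused because every row needs all the keys.

Request:
carry_out --increments '[{"x": 0.18, "y": -0.17, "z": 0, "wx": 0, "wy": 0, "wz": 0.08, "grip": 1}, {"x": 0.36, "y": -0.34, "z": 0, "wx": 0, "wy": 0, "wz": 0.16, "grip": 1}, {"x": 0.52, "y": -0.48, "z": 0, "wx": 0, "wy": 0, "wz": 0.24, "grip": 1}, {"x": 0.68, "y": -0.63, "z": 0, "wx": 0, "wy": 0, "wz": 0.32, "grip": 1}, {"x": 0.84, "y": -0.78, "z": 0, "wx": 0, "wy": 0, "wz": 0.39, "grip": 1}]'

```text
time: 0.62
position: [0.3348, 0.3851, 0.2186]
orientation: [-0.0, -0.101, 0.995, -0.0]
force: [-0.0, 0.1, -0.3]
finger_gap: 0.999
grip_force: 0.0
```

Request:
carry_out --increments '[{"x": 0.15, "y": -0.14, "z": 0, "wx": 0, "wy": 0, "wz": 0, "grip": 1}, {"x": 0.3, "y": -0.28, "z": 0, "wx": 0, "wy": 0, "wz": 0, "grip": 1}, {"x": 0.45, "y": -0.43, "z": 0, "wx": 0, "wy": 0, "wz": 0, "grip": 1}, {"x": 0.6, "y": -0.6, "z": -0.05, "wx": 0, "wy": 0, "wz": 0, "grip": 1}, {"x": 0.7, "y": -0.75, "z": -0.1, "wx": 0, "wy": 0, "wz": 0, "grip": 1}]'

```text
time: 1.03
position: [0.475, 0.236, 0.1993]
orientation: [0.001, -0.098, 0.995, 0.0]
force: [-0.0, 0.1, 0.3]
finger_gap: 0.999
grip_force: 0.0
```

```bash
python3 - <<'E'
from h import *
o=sensors.get_obs();print(o['position'],q(o['orientation']).as_matrix().round(3),o['time'])
f=save('wrist','w2')
print(f['position'],proj(f,[.5835,.1855,.043]),proj(f,[.5979,-.0662,.034]))
E
```

```text
[0.47502423 0.23601892 0.19929612] [[-0.981 -0.196  0.002]
 [-0.196  0.981  0.001]
 [-0.002  0.    -1.   ]] 1.0333
[0.40649449 0.22156864 0.36498369] [256.20753434 315.21337308] [ 30.4488247  278.02627987]
```

View pics/w2.png

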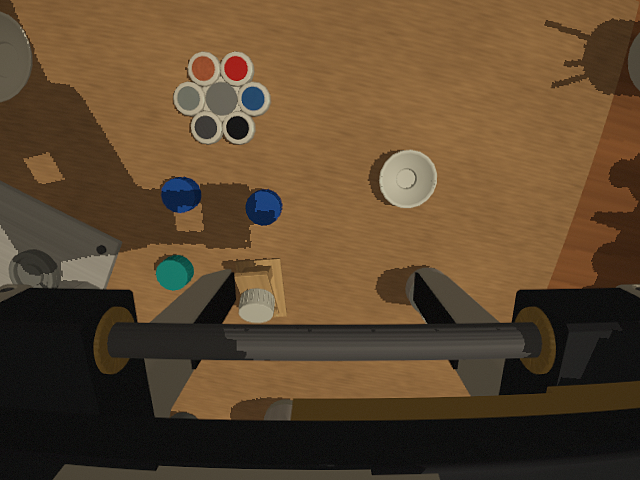

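The wrist view shows the cap's face at (257,312), close to the predicted (256,315), with the ramp's high end above it at (258,265). The nest is at (33,270), at the left edge. I'll move further out so that the ramp is at the middle of the picture.

Request:
carry_out --increments '[{"x": 0.15, "y": -0.06, "z": 0, "wx": 0, "wy": 0, "wz": 0, "grip": 0.8}, {"x": 0.3, "y": -0.12, "z": 0, "wx": 0, "wy": 0, "wz": 0, "grip": 0.8}, {"x": 0.44, "y": -0.18, "z": 0, "wx": 0, "wy": 0, "wz": 0.03, "grip": 0.8}, {"x": 0.55, "y": -0.23, "z": 0, "wx": 0, "wy": 0, "wz": 0.03, "grip": 0.8}, {"x": 0.55, "y": -0.23, "z": 0, "wx": 0, "wy": 0, "wz": 0.03, "grip": 0.8}]'

```text
time: 1.5
position: [0.5861, 0.1895, 0.1984]
orientation: [0.0, -0.121, 0.993, -0.0]
force: [0.1, 0.2, 0.4]
finger_gap: 0.802
grip_force: 0.0
```

```bash
python3 - <<'E'
from h import *
o=sensors.get_obs();print(o['position'],q(o['orientation']).as_matrix().round(3),o['time'])
f=save('wrist','w3')
c=proj(f,[.5835,.1855,.043]);print(c)
x,y=int(c[0])-55,int(c[1])-50
im=cv2.resize(f['pixels'][y:y+100,x:x+133],None,fx=6,fy=6,interpolation=cv2.INTER_CUBIC)
for i in range(0,133,10): cv2.putText(im,str(x+i),(i*6,10),0,.35,(0,0,255));cv2.line(im,(i*6+3,12),(i*6+3,17),(0,0,255))
for i in range(0,100,10): cv2.putText(im,str(y+i),(0,i*6+7),0,.35,(0,0,255))
cv2.imwrite('pics/w3c.png',im);print(x,y)
E
```

```text
[0.58614986 0.189461   0.19839275] [[-0.971 -0.24   0.001]
 [-0.24   0.971 -0.   ]
 [-0.001 -0.001 -1.   ]] 1.5
[321.42100918 220.71953406]
266 170
```

View pics/w3c.png

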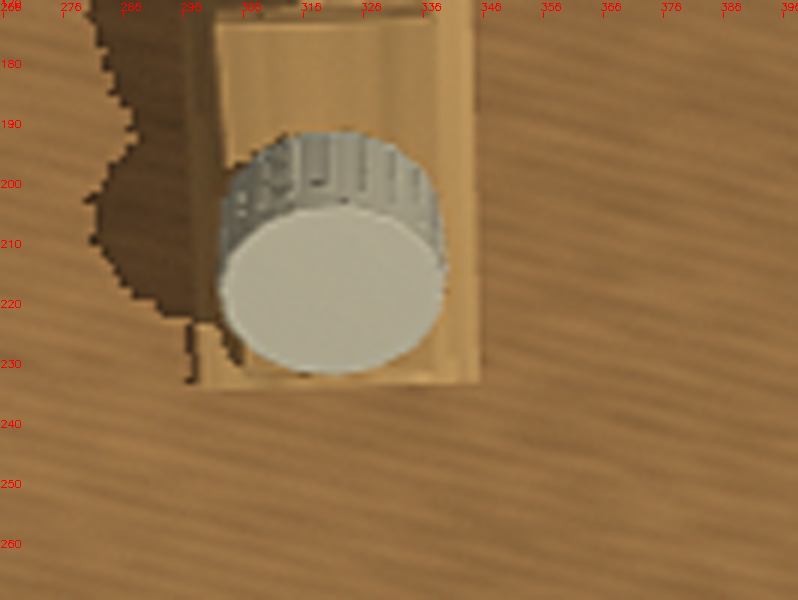

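The ramp's edges run square to the picture, so the tool's yaw of 13.9° matches the ramp. The cap's face is centred at (320.8,217.8). Now I'll combine all the views and work out the grasp.

```bash
python3 - <<'E'
from h import *
t=load('top0');s=load('scene0');w=load('w3')
T=((t,264.9,231.4),(s,349.5,230.1),(w,320.8,217.8))
for a in ([0,1],[0,2],[1,2],[0,1,2]): print(a,*tri(*[T[i] for i in a]))
X=tri(*T)[0]
o=sensors.get_obs();Rm=q(o['orientation'])
rx=-Rm.as_matrix()[:,0]; rx[2]=0; rx/=np.linalg.norm(rx)
cz=np.sin(np.pi/6)*rx+np.array([0,0,np.cos(np.pi/6)])
yaw=np.arctan2(rx[1],rx[0]);print('yaw',np.degrees(yaw),'rim',X-.02*cz)
ax=np.cross([0,0,-1],-cz);ax/=np.linalg.norm(ax);print('turn vec units',ax/3)
for h,n in [(.008,'grasp tcp'),(.07,'pre')]: 
    p=X-.02*cz+h*cz; print(n,p,(p-o['position'])/.2)
E
```

```text
[0, 1] [0.58348918 0.18550183 0.04301812] [np.float64(0.000601128055077406), np.float64(0.0006011280550774089)]
[0, 2] [0.58346335 0.18568974 0.0358152 ] [np.float64(0.0016343450674977215), np.float64(0.0016343450674978516)]
[1, 2] [0.58175306 0.18507684 0.04159667] [np.float64(0.0009599831541061362), np.float64(0.000959983154106141)]
[0, 1, 2] [0.58256272 0.18529073 0.04214938] [np.float64(0.0015773019109239774), np.float64(0.00024385568930758688), np.float64(0.0017819362055670695)]
yaw 13.887062057963023 rim [0.57285501 0.18289065 0.02482887]
turn vec units [-0.08000295  0.32359023  0.        ]
grasp tcp [0.5767381  0.18385068 0.03175707] [-0.03782132 -0.03279115 -0.83243888]
pre [0.60683199 0.19129096 0.08545065] [ 0.11264813  0.00441022 -0.56397101]
```

Request:
carry_out --increments '[{"x": 0.03, "y": 0, "z": -0.1, "wx": -0.018, "wy": 0.072, "wz": 0, "grip": 0.7}, {"x": 0.06, "y": 0, "z": -0.22, "wx": -0.036, "wy": 0.144, "wz": 0, "grip": 0.7}, {"x": 0.09, "y": 0, "z": -0.34, "wx": -0.054, "wy": 0.216, "wz": 0, "grip": 0.7}, {"x": 0.113, "y": 0.004, "z": -0.46, "wx": -0.072, "wy": 0.288, "wz": 0, "grip": 0.7}, {"x": 0.113, "y": 0.004, "z": -0.563, "wx": -0.08, "wy": 0.324, "wz": 0, "grip": 0.7}]'

```text
time: 1.97
position: [0.6053, 0.1928, 0.0839]
orientation: [-0.261, -0.118, 0.958, -0.032]
force: [-1.1, 0.4, -0.3]
finger_gap: 0.702
grip_force: 0.0
```

```bash
python3 - <<'E'
from h import *
o=sensors.get_obs();M=q(o['orientation']).as_matrix();print(o['position'],M.round(3),o['time'])
cz=-M[:,2]
rim=np.array([.5731,.183,.0257])
d=o['position']-rim;print('tool-frame offset',d@M, 'shift to 8mm',(rim+.008*cz-o['position'])/.2)
f=save('wrist','w4')
c=f['pixels'][170:470,120:520];cv2.imwrite('pics/w4c.png',cv2.resize(c,None,fx=2,fy=2));print(proj(f,rim+.02*cz),proj(f,o['position']))
E
```

```text
[0.60530072 0.19278165 0.08392419] [[-0.836 -0.242 -0.493]
 [-0.209  0.97  -0.122]
 [ 0.507  0.001 -0.862]] 1.9667
tool-frame offset [ 0.00057884  0.00175218 -0.06722513] shift to 8mm [-0.14130342 -0.04402762 -0.25665238]
[322.23748    260.43214315] [325.17817496 288.02920308]
```

View pics/w4c.png

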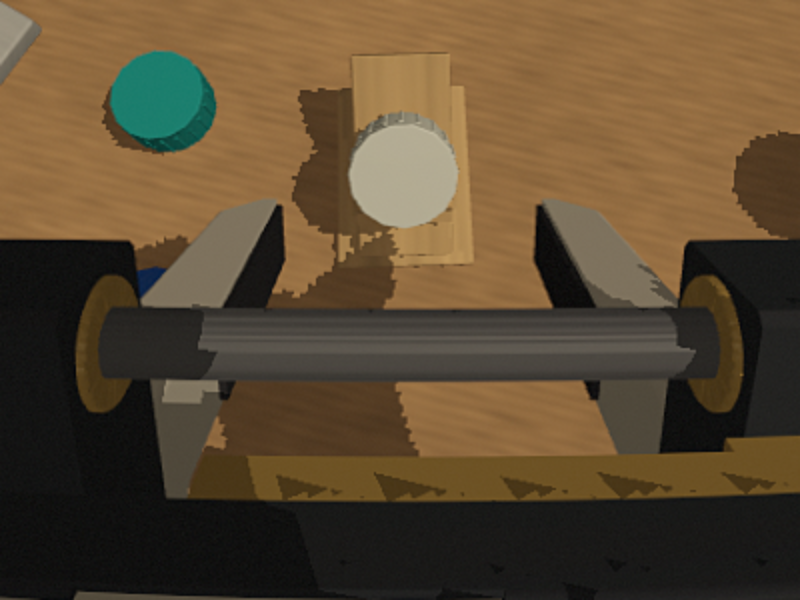

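The cap's face is at (322,255.5), between the fingers, which lie at about (261,275) and (388,275). It is about 5 px nearer the ramp's top than predicted, so I'll shift the grasp halfway and descend along the tilted axis.

Request:
carry_out --increments '[{"x": -0.04, "y": -0.012, "z": -0.07, "wx": 0, "wy": 0, "wz": 0, "grip": 0.7}, {"x": -0.08, "y": -0.025, "z": -0.14, "wx": 0, "wy": 0, "wz": 0, "grip": 0.7}, {"x": -0.12, "y": -0.037, "z": -0.205, "wx": 0, "wy": 0, "wz": 0, "grip": 0.7}, {"x": -0.147, "y": -0.046, "z": -0.253, "wx": 0, "wy": 0, "wz": 0, "grip": 0.7}, {"x": -0.147, "y": -0.046, "z": -0.253, "wx": 0, "wy": 0, "wz": 0, "grip": 0.7}]'

```text
time: 2.43
position: [0.5744, 0.183, 0.035]
orientation: [-0.258, -0.118, 0.958, -0.031]
force: [-1.0, -0.8, 0.2]
finger_gap: 0.705
grip_force: 0.0
```

Request:
carry_out --increments '[{"x": 0, "y": 0, "z": 0, "wx": 0, "wy": 0, "wz": 0, "grip": 0.3}, {"x": 0, "y": 0, "z": 0, "wx": 0, "wy": 0, "wz": 0, "grip": 0.3}, {"x": 0, "y": 0, "z": 0, "wx": 0, "wy": 0, "wz": 0, "grip": 0.2}, {"x": 0, "y": 0, "z": 0, "wx": 0, "wy": 0, "wz": 0, "grip": 0.1}, {"x": 0, "y": 0, "z": 0, "wx": 0, "wy": 0, "wz": 0, "grip": 0}]'

```text
time: 2.85
position: [0.5767, 0.1831, 0.0362]
orientation: [-0.257, -0.118, 0.959, -0.031]
force: [-0.2, -0.1, 0.3]
finger_gap: 0.391
grip_force: 0.1
```

```bash
python3 - <<'E'
from h import *
o=sensors.get_obs();M=q(o['orientation']).as_matrix();print(o['position'],M.round(3),o['time'],o['finger_gap']*93,o['grip_force'])
rim=np.array([.5731,.183,.0257])
print('tool-frame',(o['position']-rim)@M)
f=save('wrist','w5')
E
```

```text
[0.57671257 0.18314398 0.03615109] [[-0.84  -0.242 -0.485]
 [-0.21   0.97  -0.12 ]
 [ 0.5    0.001 -0.866]] 2.85 36.389403384112285 0.06111250374488009
tool-frame [ 0.00215779 -0.00072126 -0.01082221]
```

Request:
carry_out --increments '[{"x": 0, "y": 0, "z": 0, "wx": 0, "wy": 0, "wz": 0, "grip": 0.46}, {"x": 0, "y": 0, "z": 0, "wx": 0, "wy": 0, "wz": 0, "grip": 0.46}, {"x": -0.006, "y": -0.002, "z": -0.011, "wx": 0, "wy": 0, "wz": 0, "grip": 0.46}, {"x": -0.006, "y": -0.002, "z": -0.011, "wx": 0, "wy": 0, "wz": 0, "grip": 0.46}, {"x": -0.006, "y": -0.002, "z": -0.011, "wx": 0, "wy": 0, "wz": 0, "grip": 0.2}]'

```text
time: 3.32
position: [0.575, 0.1826, 0.0333]
orientation: [-0.258, -0.118, 0.959, -0.031]
force: [0.2, -0.6, 0.2]
finger_gap: 0.428
grip_force: 0.0
```

Request:
carry_out --increments '[{"x": 0, "y": 0, "z": 0, "wx": 0, "wy": 0, "wz": 0, "grip": 0}, {"x": 0, "y": 0, "z": 0, "wx": 0, "wy": 0, "wz": 0, "grip": 0}, {"x": 0, "y": 0, "z": 0, "wx": 0, "wy": 0, "wz": 0, "grip": 0}, {"x": 0, "y": 0, "z": 0, "wx": 0, "wy": 0, "wz": 0, "grip": 0}, {"x": 0, "y": 0, "z": 0, "wx": 0, "wy": 0, "wz": 0, "grip": 0}]'

```text
time: 3.73
position: [0.5752, 0.1826, 0.0336]
orientation: [-0.257, -0.118, 0.959, -0.031]
force: [0.0, -0.7, -0.4]
finger_gap: 0.382
grip_force: 30.0
```

```bash
python3 - <<'E'
from h import *
o=sensors.get_obs();M=q(o['orientation']).as_matrix();print(o['position'],M.round(3),o['time'],o['finger_gap']*93,o['grip_force'])
rim=np.array([.5731,.183,.0257])
print('tool-frame',(o['position']-rim)@M)
f=save('wrist','w5')
c=f['pixels'][170:470,120:520];cv2.imwrite('pics/w5c.png',cv2.resize(c,None,fx=2,fy=2))
E
```

```text
[0.57515216 0.18263194 0.0335534 ] [[-0.84  -0.242 -0.486]
 [-0.21   0.97  -0.12 ]
 [ 0.501  0.001 -0.866]] 3.7333 35.53156075115162 29.98764821793884
tool-frame [ 0.00228493 -0.00084418 -0.00775172]
```

View pics/w5c.png

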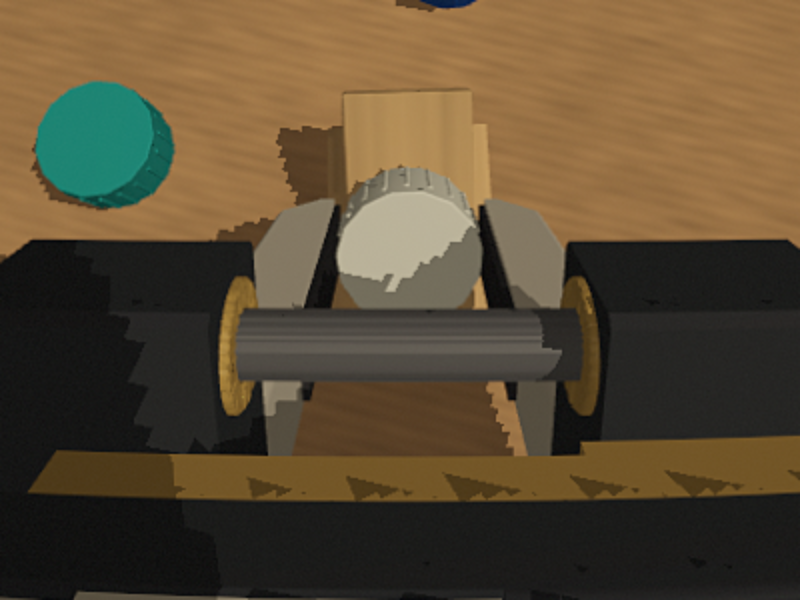

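The cap is gripped between the pads, at 30 N with a 35.5 mm gap. Its face is centred near crop (409,252), with the top edge at row 190 and the sides at columns 337 and 481. The fingertip corners are at (340,200) and (480,205). I'll use these to find the cap's offset in the hand.

```bash
python3 - <<'E'
from h import *
f=load('w5');o=sensors.get_obs();M=q(o['orientation']).as_matrix();p0=o['position']
def tp(f,u,v,z):
    p,r=ray(f,u,v);p=(p-p0)@M;r=r@M;return (p+r*(z-p[2])/r[2])*1e3
cv=lambda x,y:(x/2+120-.25,y/2+170-.25)
z=-.0122
for n,a in [('centre',(409,252)),('top',(409,190)),('L',(337,252)),('R',(481,252))]: print(n,tp(f,*cv(*a),z))
for s in (-1,1):
  for zz in (0,-.037): 
    u=proj(f,p0+M@np.array([.0075,s*.018,zz]));print('finger corner',zz,((u-[120,170])*2).round(1))
E
```

```text
centre [  1.1233223   -0.50541154 -12.2       ]
top [ 16.87753727  -0.50729856 -12.2       ]
L [  1.10335429 -17.85149013 -12.2       ]
R [  1.09722721  16.84293157 -12.2       ]
finger corner 0 [340.  208.7]
finger corner -0.037 [322.7 272.6]
finger corner 0 [480.9 208.7]
finger corner -0.037 [499.4 272.6]
```

Request:
carry_out --increments '[{"x": 0.03, "y": 0.007, "z": 0.05, "wx": 0, "wy": 0, "wz": 0, "grip": 0}, {"x": 0.07, "y": 0.018, "z": 0.13, "wx": 0, "wy": 0, "wz": 0, "grip": 0}, {"x": 0.12, "y": 0.03, "z": 0.21, "wx": 0, "wy": 0, "wz": 0, "grip": 0}, {"x": 0.17, "y": 0.04, "z": 0.3, "wx": 0, "wy": 0, "wz": 0, "grip": 0}, {"x": 0.2, "y": 0.04, "z": 0.36, "wx": 0, "wy": 0, "wz": 0, "grip": 0}]'

```text
time: 4.2
position: [0.6163, 0.191, 0.1072]
orientation: [-0.256, -0.118, 0.959, -0.031]
force: [0.5, -0.2, -0.2]
finger_gap: 0.378
grip_force: 30.0
```

Request:
carry_out --increments '[{"x": 0, "y": -0.1, "z": 0.04, "wx": 0.016, "wy": -0.065, "wz": 0, "grip": 0}, {"x": 0, "y": -0.2, "z": 0.08, "wx": 0.032, "wy": -0.13, "wz": 0, "grip": 0}, {"x": 0, "y": -0.3, "z": 0.12, "wx": 0.048, "wy": -0.194, "wz": 0, "grip": 0}, {"x": 0, "y": -0.4, "z": 0.15, "wx": 0.064, "wy": -0.258, "wz": 0, "grip": 0}, {"x": 0, "y": -0.5, "z": 0.15, "wx": 0.08, "wy": -0.323, "wz": 0, "grip": 0}]'

```text
time: 4.62
position: [0.616, 0.0899, 0.1377]
orientation: [0.003, -0.122, 0.993, -0.0]
force: [1.1, 0.6, -0.5]
finger_gap: 0.378
grip_force: 30.0
```

Request:
carry_out --increments '[{"x": 0, "y": -0.12, "z": 0, "wx": 0, "wy": 0, "wz": 0.066, "grip": 0}, {"x": 0, "y": -0.24, "z": 0, "wx": 0, "wy": 0, "wz": 0.132, "grip": 0}, {"x": 0, "y": -0.36, "z": 0, "wx": 0, "wy": 0, "wz": 0.198, "grip": 0}, {"x": 0, "y": -0.48, "z": 0, "wx": 0, "wy": 0, "wz": 0.264, "grip": 0}, {"x": 0, "y": -0.6, "z": 0, "wx": 0, "wy": 0, "wz": 0.33, "grip": 0}]'

```text
time: 5.03
position: [0.6151, -0.0305, 0.1358]
orientation: [-0.001, -0.375, 0.927, -0.0]
force: [-0.2, -0.1, -0.3]
finger_gap: 0.379
grip_force: 30.0
```

```bash
cat >> h.py <<'E'
def goal(p,yaw_y,o):
    "shift units and rotvec units to TCP p, tool down with tool y at angle yaw_y (deg)"
    a=np.radians(yaw_y);y=np.array([np.cos(a),np.sin(a),0]);z=np.array([0,0,-1.]);x=np.cross(y,z)
    T=R.from_matrix(np.column_stack([x,y,z]));D=T*q(o['orientation']).inv()
    return ((np.array(p)-o['position'])/.2).round(4),(D.as_rotvec()/(np.pi/2)).round(4)
E
python3 - <<'E'
from h import *
o=sensors.get_obs();print(o['position'],q(o['orientation']).as_matrix().round(3),o['time'],o['joints'].round(2),o['grip_force'],o['finger_gap'])
print(goal([.5974,-.0684,.0858],163.8,o))
E
```

```text
[ 0.61508615 -0.03052501  0.13582403] [[-0.719 -0.695 -0.001]
 [-0.695  0.719 -0.001]
 [ 0.001  0.    -1.   ]] 5.0333 [-0.12  0.56  1.55 -0.    1.04 -2.46] 29.986839385237545 0.3785510451645549
(array([-0.0884, -0.1894, -0.2501]), array([ 0.0007, -0.0005,  0.3311]))
```

Turning on would take joint 6 past its range, so I'll turn back by 150° to the equivalent grasp.

Request:
carry_out --increments '[{"x": 0, "y": 0, "z": 0, "wx": 0, "wy": 0, "wz": -0.078, "grip": 0}, {"x": 0, "y": 0, "z": 0, "wx": 0, "wy": 0, "wz": -0.156, "grip": 0}, {"x": 0, "y": 0, "z": 0, "wx": 0, "wy": 0, "wz": -0.234, "grip": 0}, {"x": 0, "y": 0, "z": 0, "wx": 0, "wy": 0, "wz": -0.312, "grip": 0}, {"x": 0, "y": 0, "z": 0, "wx": 0, "wy": 0, "wz": -0.39, "grip": 0}]'

```text
time: 5.45
position: [0.6152, -0.0295, 0.1357]
orientation: [-0.001, -0.072, 0.997, 0.0]
force: [-0.3, 0.2, -0.5]
finger_gap: 0.385
grip_force: 30.0
```

Request:
carry_out --increments '[{"x": 0, "y": 0, "z": 0, "wx": 0, "wy": 0, "wz": -0.078, "grip": 0}, {"x": 0, "y": 0, "z": 0, "wx": 0, "wy": 0, "wz": -0.156, "grip": 0}, {"x": 0, "y": 0, "z": 0, "wx": 0, "wy": 0, "wz": -0.234, "grip": 0}, {"x": 0, "y": 0, "z": 0, "wx": 0, "wy": 0, "wz": -0.312, "grip": 0}, {"x": 0, "y": 0, "z": 0, "wx": 0, "wy": 0, "wz": -0.39, "grip": 0}]'

```text
time: 5.87
position: [0.6152, -0.0294, 0.1357]
orientation: [-0.001, 0.232, 0.973, 0.0]
force: [0.7, 0.5, 0.3]
finger_gap: 0.38
grip_force: 30.0
```

Request:
carry_out --increments '[{"x": 0, "y": 0, "z": 0, "wx": 0, "wy": 0, "wz": -0.078, "grip": 0}, {"x": 0, "y": 0, "z": 0, "wx": 0, "wy": 0, "wz": -0.156, "grip": 0}, {"x": 0, "y": 0, "z": 0, "wx": 0, "wy": 0, "wz": -0.234, "grip": 0}, {"x": 0, "y": 0, "z": 0, "wx": 0, "wy": 0, "wz": -0.312, "grip": 0}, {"x": 0, "y": 0, "z": 0, "wx": 0, "wy": 0, "wz": -0.39, "grip": 0}]'

```text
time: 6.28
position: [0.6152, -0.0294, 0.1357]
orientation: [-0.001, 0.515, 0.857, 0.001]
force: [0.0, 0.5, 0.4]
finger_gap: 0.38
grip_force: 30.0
```

Request:
carry_out --increments '[{"x": -0.02, "y": -0.03, "z": 0, "wx": 0, "wy": 0, "wz": -0.078, "grip": 0}, {"x": -0.04, "y": -0.06, "z": 0, "wx": 0, "wy": 0, "wz": -0.156, "grip": 0}, {"x": -0.06, "y": -0.09, "z": 0, "wx": 0, "wy": 0, "wz": -0.234, "grip": 0}, {"x": -0.08, "y": -0.12, "z": 0, "wx": 0, "wy": 0, "wz": -0.312, "grip": 0}, {"x": -0.083, "y": -0.15, "z": 0, "wx": 0, "wy": 0, "wz": -0.39, "grip": 0}]'

```text
time: 6.7
position: [0.5981, -0.0596, 0.1357]
orientation: [-0.0, 0.749, 0.662, 0.001]
force: [-0.3, 0.1, -0.3]
finger_gap: 0.378
grip_force: 30.0
```

```bash
python3 - <<'E'
from h import *
o=sensors.get_obs();print(o['position'],o['time'],o['joints'].round(2),o['grip_force'],o['finger_gap'])
print(goal([.5986,-.064,.0758],-16.2,o))
E
```

```text
[ 0.59810232 -0.05959777  0.13567173] 6.7 [-0.18  0.53  1.59  0.    1.02 -0.06] 29.9814875156153 0.37751735305582496
(array([ 0.0025, -0.022 , -0.2994]), array([-0.0009,  0.0003, -0.1018]))
```

Request:
carry_out --increments '[{"x": 0, "y": -0.005, "z": -0.03, "wx": 0, "wy": 0, "wz": -0.04, "grip": 0}, {"x": 0.0025, "y": -0.015, "z": -0.1, "wx": 0, "wy": 0, "wz": -0.1018, "grip": 0}, {"x": 0.0025, "y": -0.022, "z": -0.2, "wx": 0, "wy": 0, "wz": -0.1018, "grip": 0}, {"x": 0.0025, "y": -0.022, "z": -0.3, "wx": 0, "wy": 0, "wz": -0.1018, "grip": 0}, {"x": 0.0025, "y": -0.022, "z": -0.35, "wx": 0, "wy": 0, "wz": -0.1018, "grip": 0}]'

```text
time: 7.12
position: [0.5981, -0.0637, 0.0636]
orientation: [-0.001, 0.798, 0.603, -0.0]
force: [-0.0, 0.8, 0.6]
finger_gap: 0.381
grip_force: 30.0
```

```bash
python3 - <<'E'
from h import *
s=save('scene','s2');w=save('wrist','w6');t=save('top','t2')
o=sensors.get_obs();print(o['position'],o['time'],o['force'])
print(goal([.5986,-.064,.0378],-16.2,o))
u=proj(s,[.598,-.0662,.034]).astype(int);v=proj(w,[.598,-.0662,.034]).astype(int);print(u,v)
def cr(f,c,w,h,W,H):
    x=int(np.clip(c[0]-w//2,0,640-w));y=int(np.clip(c[1]-h//2,0,480-h));print(x,y);return cv2.resize(f['pixels'][y:y+h,x:x+w],(W,H),interpolation=cv2.INTER_CUBIC)
cv2.imwrite('pics/c6.png',np.hstack([cr(s,u,80,100,480,600),cr(w,v,160,300,320,600)]))
E
```

```text
[ 0.59895732 -0.06371002  0.06546558] 7.2667 [ 0.86836217 -0.21781586  0.24352669]
(array([-0.0018, -0.0014, -0.1383]), array([-0.001 , -0.0001, -0.0039]))
[257 299] [327 270]
217 249
247 120
```

View pics/c6.png

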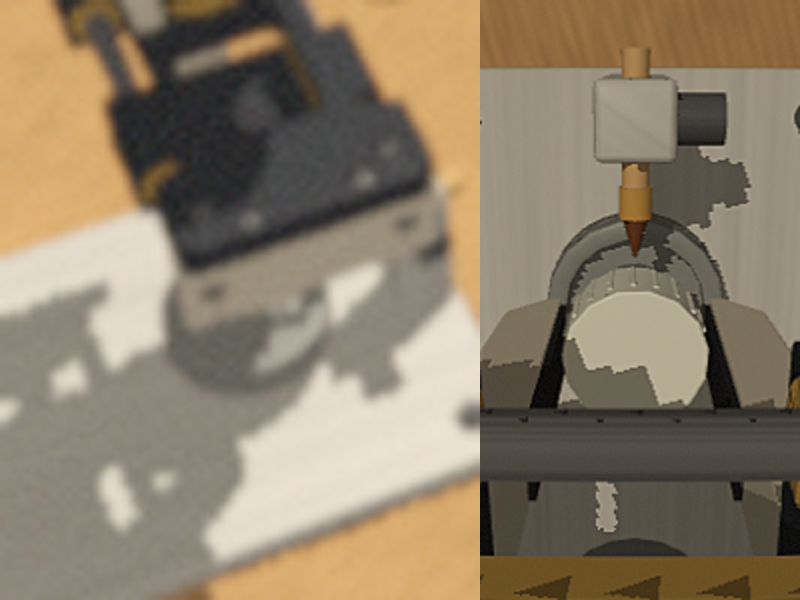

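In the wrist half of the picture, the nest's outer rim is centred at column 637 with its far edge at row 213, and the cap's face is centred at column 636 with its far edge at row 291. The brush tip is at (636,255), clear of the cap. I'll check the fore-and-aft offset from these edges.

```bash
python3 - <<'E'
from h import *
w=load('w6');o=sensors.get_obs()
ey=np.array([.279,.960]);ex=np.array([.960,-.279])
c=lambda x,y:(247+(x-480)/2-.25,120+y/2-.25)
for n,a,z,r in [('nest',(637,213),.034,.027),('cap',(636,291),o['position'][2]+.0122,.018)]:
    p=atz(w,*c(*a),z)[:2];ctr=p-r*ey;print(n,ctr,'stand xy',ctr@ex,ctr@ey)
for a in [(550,285),(725,285)]: print(atz(w,*c(*a),.034)[:2]@ex)
for a in [(564,345),(709,345)]: print(atz(w,*c(*a),o['position'][2]+.0122)[:2]@ex)
E
```

```text
nest [ 0.59653944 -0.06590341] stand xy 0.5910649176923529 0.10316722825958631
cap [ 0.59643249 -0.0657053 ] stand xy 0.5909069702636713 0.10332757904407583
0.5653187896378586
0.6173825944901858
0.5739736729791438
0.6082357563433128
```

The two agree to within 0.3 mm, so I'll go straight down.

Request:
carry_out --increments '[{"x": 0, "y": 0, "z": -0.04, "wx": 0, "wy": 0, "wz": 0, "grip": 0}, {"x": 0, "y": 0, "z": -0.07, "wx": 0, "wy": 0, "wz": 0, "grip": 0}, {"x": 0, "y": 0, "z": -0.1, "wx": 0, "wy": 0, "wz": 0, "grip": 0}, {"x": 0, "y": 0, "z": -0.12, "wx": 0, "wy": 0, "wz": 0, "grip": 0}, {"x": 0, "y": 0, "z": -0.13, "wx": 0, "wy": 0, "wz": 0, "grip": 0}]'

```text
time: 7.68
position: [0.5988, -0.0637, 0.0389]
orientation: [-0.001, 0.798, 0.603, 0.0]
force: [-0.4, -0.4, -0.1]
finger_gap: 0.384
grip_force: 30.0
```

Request:
carry_out --increments '[{"x": 0, "y": 0, "z": -0.004, "wx": 0, "wy": 0, "wz": 0, "grip": 0}, {"x": 0, "y": 0, "z": -0.008, "wx": 0, "wy": 0, "wz": 0, "grip": 0}, {"x": 0, "y": 0, "z": -0.01, "wx": 0, "wy": 0, "wz": 0, "grip": 0}, {"x": 0, "y": 0, "z": -0.01, "wx": 0, "wy": 0, "wz": 0, "grip": 0}, {"x": 0, "y": 0, "z": -0.01, "wx": 0, "wy": 0, "wz": 0, "grip": 0}]'

```text
time: 8.1
position: [0.5992, -0.0638, 0.0377]
orientation: [-0.0, 0.798, 0.603, 0.001]
force: [0.9, -0.8, -0.7]
finger_gap: 0.38
grip_force: 30.0
```

Already 4 mm below the nest's rim and the boss's top without contact, so it's entering. I'll keep going in small steps until it touches.

Request:
carry_out --increments '[{"x": 0, "y": 0, "z": -0.003, "wx": 0, "wy": 0, "wz": 0, "grip": 0}, {"x": 0, "y": 0, "z": -0.006, "wx": 0, "wy": 0, "wz": 0, "grip": 0}, {"x": 0, "y": 0, "z": -0.008, "wx": 0, "wy": 0, "wz": 0, "grip": 0}, {"x": 0, "y": 0, "z": -0.008, "wx": 0, "wy": 0, "wz": 0, "grip": 0}, {"x": 0, "y": 0, "z": -0.008, "wx": 0, "wy": 0, "wz": 0, "grip": 0}]'

```text
time: 8.52
position: [0.5991, -0.0637, 0.0359]
orientation: [-0.0, 0.798, 0.603, 0.001]
force: [0.5, 1.0, 0.5]
finger_gap: 0.38
grip_force: 30.0
```

Request:
carry_out --increments '[{"x": 0, "y": 0, "z": -0.002, "wx": 0, "wy": 0, "wz": 0, "grip": 0}, {"x": 0, "y": 0, "z": -0.004, "wx": 0, "wy": 0, "wz": 0, "grip": 0}, {"x": 0, "y": 0, "z": -0.004, "wx": 0, "wy": 0, "wz": 0, "grip": 0}, {"x": 0, "y": 0, "z": -0.004, "wx": 0, "wy": 0, "wz": 0, "grip": 0}, {"x": 0, "y": 0, "z": -0.004, "wx": 0, "wy": 0, "wz": 0, "grip": 0}]'

```text
time: 8.93
position: [0.5992, -0.0638, 0.0357]
orientation: [-0.0, 0.798, 0.603, 0.001]
force: [-2.4, 0.4, 5.5]
finger_gap: 0.38
grip_force: 30.0
```

There's a 5.5 N push up at 35.7 mm, so the cap is home. Now I'll release, wait and rise.

Request:
carry_out --increments '[{"x": 0, "y": 0, "z": 0.003, "wx": 0, "wy": 0, "wz": 0, "grip": 0.45}, {"x": 0, "y": 0, "z": 0.003, "wx": 0, "wy": 0, "wz": 0, "grip": 0.55}, {"x": 0, "y": 0, "z": 0.003, "wx": 0, "wy": 0, "wz": 0, "grip": 0.6}, {"x": 0, "y": 0, "z": 0.003, "wx": 0, "wy": 0, "wz": 0, "grip": 0.6}, {"x": 0, "y": 0, "z": 0.003, "wx": 0, "wy": 0, "wz": 0, "grip": 0.6}]'

```text
time: 9.35
position: [0.599, -0.0637, 0.0356]
orientation: [-0.0, 0.798, 0.603, 0.001]
force: [-0.8, -0.1, 0.1]
finger_gap: 0.595
grip_force: 0.0
```

Request:
carry_out --increments '[{"x": 0, "y": 0, "z": 0.04, "wx": 0, "wy": 0, "wz": 0, "grip": 0.6}, {"x": 0, "y": 0, "z": 0.12, "wx": 0, "wy": 0, "wz": 0, "grip": 0.6}, {"x": 0, "y": 0, "z": 0.25, "wx": 0, "wy": 0, "wz": 0, "grip": 0.6}, {"x": 0, "y": 0, "z": 0.4, "wx": 0, "wy": 0, "wz": 0, "grip": 0.6}, {"x": 0, "y": 0, "z": 0.5, "wx": 0, "wy": 0, "wz": 0, "grip": 0.6}]'

```text
time: 9.77
position: [0.5997, -0.0638, 0.1388]
orientation: [0.001, 0.798, 0.603, 0.001]
force: [0.1, 0.3, 0.0]
finger_gap: 0.6
grip_force: 0.0
```

Request:
carry_out --increments '[{"x": -0.1, "y": -0.1, "z": 0.05, "wx": 0, "wy": 0, "wz": 0.07, "grip": 0.6}, {"x": -0.2, "y": -0.2, "z": 0.08, "wx": 0, "wy": 0, "wz": 0.14, "grip": 0.6}, {"x": -0.3, "y": -0.3, "z": 0.1, "wx": 0, "wy": 0, "wz": 0.21, "grip": 0.6}, {"x": -0.4, "y": -0.4, "z": 0.1, "wx": 0, "wy": 0, "wz": 0.28, "grip": 0.6}, {"x": -0.55, "y": -0.5, "z": 0.1, "wx": 0, "wy": 0, "wz": 0.36, "grip": 0.6}]'

```text
time: 10.18
position: [0.4892, -0.1647, 0.1568]
orientation: [0.001, 0.596, 0.803, 0.001]
force: [-0.1, -0.5, -0.5]
finger_gap: 0.601
grip_force: 0.0
```

```bash
python3 - <<'E'
from h import *
o=sensors.get_obs();print(o['position'],o['time'],o['joints'].round(2))
t=save('top','t3');s=save('scene','s3')
pts=[]
for n,f in (('top',t),('scene',s)):
    c=proj(f,[.598,-.0662,.048]);x,y=c.astype(int)-16
    g=f['pixels'][y:y+32,x:x+32].astype(int);hsv=f['pixels'][y:y+32,x:x+32].min(2)
    m=(hsv>150).astype(np.uint8);k,l,st,ce=cv2.connectedComponentsWithStats(m)
    i=1+np.argmax(st[1:,4]) if k>1 else 0
    print(n,'pred',c.round(1),[(st[j].tolist(),(ce[j]+[x,y]).round(1).tolist()) for j in range(1,k) if st[j][4]>15])
    print('\n'.join(' '.join('%3d'%v for v in r) for r in hsv[4:28:2,4:28:2]))
E
```

```text
[ 0.48915536 -0.16468603  0.15675989] 10.1833 [-0.42  0.37  1.8   0.    0.97 -0.71]
top pred [419.8 226.4] [([3, 0, 29, 8, 91], [421.6, 211.3]), ([5, 5, 22, 22, 385], [418.3, 225.8])]
110 138 131 123 124 132 134 127 115 109 107 129
104 118 122 147 175 186 184 182 161 120  98  98
106 120 163 192 199 200 198 201 194 176 115  88
 88 150 193 202 198 200 199 197 197 198 175 111
 95 165 200 202 199 197 200 197 200 200 194 137
133 188 200 202 202 201 200 200 199 200 198 170
147 194 203 202 202 203 202 201 199 199 199 178
138 192 200 201 201 199 198 198 202 200 199 170
128 178 200 203 202 203 199 199 201 200 196 137
110 152 193 201 200 202 203 199 200 202 174  98
107 124 159 184 200 203 199 199 195 173 114  99
113 102 124 135 161 177 180 171 148 114  98 115
scene pred [256.6 294.9] [([0, 0, 32, 32, 699], [255.4, 290.4])]
146 171 183 187 188 189 187 186 188 187 190 188
186 188 188 188 188 186 188 185 189 188 189 190
188 188 186 186 188 188 188 188 188 187 188 186
189 189 188 189 190 195 201 204 205 197 190 188
187 189 185 188 205 210 212 211 213 212 204 184
189 187 173 198 213 210 212 211 213 211 211 188
185 165 172 211 213 213 213 211 210 211 213 201
170 147 172 212 211 210 212 211 212 212 212 200
157 139 159 209 212 212 210 211 211 213 210 180
149 137 125 185 210 211 211 212 213 207 186 149
149 115  99 138 170 192 201 202 186 160 139 130
144 116  84 114 126 134 142 140 134 128 129 136
```

The cap sits where predicted: its face centre is at top (418,226) and scene (257,295). Next is the peg at (0.4753, -0.1659). I'll start with the tool's y at 65° so that the wrist can turn along with the lever.

Request:
carry_out --increments '[{"x": -0.02, "y": 0, "z": 0, "wx": 0, "wy": 0, "wz": 0.075, "grip": 0.5}, {"x": -0.05, "y": 0, "z": 0, "wx": 0, "wy": 0, "wz": 0.15, "grip": 0.5}, {"x": -0.06, "y": 0, "z": 0, "wx": 0, "wy": 0, "wz": 0.225, "grip": 0.5}, {"x": -0.06, "y": 0, "z": 0, "wx": 0, "wy": 0, "wz": 0.3, "grip": 0.5}, {"x": -0.06, "y": 0, "z": 0, "wx": 0, "wy": 0, "wz": 0.375, "grip": 0.5}]'

```text
time: 10.7
position: [0.4774, -0.1636, 0.1563]
orientation: [-0.0, 0.338, 0.941, 0.0]
force: [-0.1, -0.7, -0.3]
finger_gap: 0.503
grip_force: 0.0
```

```bash
python3 - <<'E'
from h import *
o=sensors.get_obs();print(o['position'],o['joints'].round(2))
print(goal([.4753,-.1659,.115],65,o))
w=save('wrist','w7')
print(proj(w,[.4753,-.1659,.095]))
# peg: dark blob
c=proj(w,[.4753,-.1659,.095]).astype(int);g=w['pixels'].max(2)
print('\n'.join(' '.join('%3d'%v for v in r) for r in g[c[1]-40:c[1]+40:4,c[0]-40:c[0]+40:4]))
E
```

```text
[ 0.47738044 -0.16360642  0.15633504] [-0.42  0.35  1.83  0.    0.97 -1.31]
(array([-0.0104, -0.0115, -0.2067]), array([-0.0006, -0.0003,  0.1609]))
[321.34204153 252.12427914]
150 146 149 150 141 143 145 154 143 145 155 147 150 148 150 147 145 148 145 151
143 136 150 144 148 149 145 149 142 151 145 150 150 150 149 144 155 149 147 151
142 152 138 146 151 145 151 148 147 145 150 151 143 149 148 153 152 145 153 153
143 141 143 149 148 152 151 141 148 143 147 143 147 145 142 152 149 152 155 148
146 142 151 146 145 153 140 147 142 153 151 144 150 146 148 156 150 154 146 152
139 152 150 141 153 143 150 152   7  14  17  95 147 143 153 147 152 155  82 131
151 154 140 151 149 147 150 140  17  15  18   7 145 146 147 140  93 155 161 160
151 143 147 152  63 108  75 111  12  16  20  16 152 108 107 156 160 160 158 159
147 142 150  70  82  85  83   7  27  38  53   9 159 159 159 159 159 159 160 161
143 152 149  80  85  77  84  16  27  27  30  25 156 129 159 158 164 162 161 160
154 154  81  86  81  80  77  19  24  28  24  20 160 160 165 161 160 159 159 164
151 144  82  84  76  87  90  84  24  25  22  50 157 155 134 158 162 164 163 164
 68  76  77  88  88 165  90  89 100  26 113 152 154 155 155 165 162 162 159 159
 81  89  91  90  82 157 156  92  92  93  87 153 153 157 155 136 159 160 161 162
 79  86  88 122 164  25 152  91  90  93  93 122 152 157 156 148 161 161 161 157
152 152 164 163  65  66  88 156  91  91  89  83 152 154 157 157 162 157 157 159
153  68 159 161  63  64 157 152  89  91  91  91 132 150 157 155 151 155 161 161
148 153 152 159 163 160 158 159 157  91  92  90  87 152 153 156 157 151  56  70
149 155  78 145  73 161 159 160 153  90  89  91  88 140 150 157 155 128  71  75
154 147 154  88  90  81 159 157 157 159  89  90  90  90 150 154 157 160  70  74
```

The peg's top is within about 2 px of the prediction, so I'll go down around it.

Request:
carry_out --increments '[{"x": -0.01, "y": -0.011, "z": 0, "wx": 0, "wy": 0, "wz": 0.08, "grip": 0.5}, {"x": -0.01, "y": -0.011, "z": -0.07, "wx": 0, "wy": 0, "wz": 0.16, "grip": 0.5}, {"x": -0.01, "y": -0.011, "z": -0.2, "wx": 0, "wy": 0, "wz": 0.16, "grip": 0.5}, {"x": -0.01, "y": -0.011, "z": -0.34, "wx": 0, "wy": 0, "wz": 0.16, "grip": 0.5}, {"x": -0.01, "y": -0.011, "z": -0.46, "wx": 0, "wy": 0, "wz": 0.16, "grip": 0.5}]'

```text
time: 11.17
position: [0.4753, -0.1658, 0.0629]
orientation: [-0.0, 0.221, 0.975, 0.0]
force: [0.6, -0.1, -0.7]
finger_gap: 0.499
grip_force: 0.0
```

Request:
carry_out --increments '[{"x": 0, "y": 0, "z": 0, "wx": 0, "wy": 0, "wz": 0, "grip": 0.3}, {"x": 0, "y": 0, "z": 0, "wx": 0, "wy": 0, "wz": 0, "grip": 0.1}, {"x": 0, "y": 0, "z": 0, "wx": 0, "wy": 0, "wz": 0, "grip": 0}, {"x": 0, "y": 0, "z": 0, "wx": 0, "wy": 0, "wz": 0, "grip": 0}, {"x": 0, "y": 0, "z": 0, "wx": 0, "wy": 0, "wz": 0, "grip": 0}]'

```text
time: 11.58
position: [0.4759, -0.1663, 0.0652]
orientation: [0.0, 0.22, 0.976, 0.0]
force: [0.4, -0.1, 0.4]
finger_gap: 0.186
grip_force: 0.0
```

```bash
python3 - <<'E'
from h import *
o=sensors.get_obs();print(o['position'],q(o['orientation']).as_matrix().round(3),o['finger_gap']*93,o['grip_force'],o['force'])
P=np.array([.5617,-.191]);d=o['position'][:2]-P;print('r',np.linalg.norm(d),'ang',np.degrees(np.arctan2(d[1],d[0]))%360)
d=np.array([.4753,-.1659])-P
for k in range(1,11):
    a=k*.2618*.3;c,s=np.cos(a),np.sin(a);print(round(a,3),((np.array([[c,-s],[s,c]])@d-d)/.2).round(3),round(a/1.5708,3))
E
```

```text
[ 0.47586855 -0.16625356  0.06515682] [[-0.904  0.428  0.001]
 [ 0.428  0.904 -0.   ]
 [-0.001  0.    -1.   ]] 17.3063918308443 0.0 [ 0.44894004 -0.05134592  0.43593372]
r 0.08932761986941015 ang 163.9169691123164
0.079 [-0.009 -0.034] 0.05
0.157 [-0.014 -0.069] 0.1
0.236 [-0.017 -0.104] 0.15
0.314 [-0.018 -0.14 ] 0.2
0.393 [-0.015 -0.175] 0.25
0.471 [-0.01 -0.21] 0.3
0.55 [-0.002 -0.244] 0.35
0.628 [ 0.009 -0.278] 0.4
0.707 [ 0.022 -0.311] 0.45
0.785 [ 0.038 -0.342] 0.5
```

Still closing at 17.3 mm, so I'll finish the grip and then start the arc.

Request:
carry_out --increments '[{"x": 0, "y": 0, "z": 0, "wx": 0, "wy": 0, "wz": 0, "grip": 0}, {"x": 0, "y": 0, "z": 0, "wx": 0, "wy": 0, "wz": 0, "grip": 0}, {"x": 0, "y": 0, "z": 0, "wx": 0, "wy": 0, "wz": 0, "grip": 0}, {"x": 0, "y": 0, "z": 0, "wx": 0, "wy": 0, "wz": 0, "grip": 0}, {"x": 0, "y": 0, "z": 0, "wx": 0, "wy": 0, "wz": 0, "grip": 0}]'

```text
time: 12.0
position: [0.4752, -0.1672, 0.0649]
orientation: [0.0, 0.219, 0.976, -0.001]
force: [-5.7, -7.8, 6.7]
finger_gap: 0.145
grip_force: 30.0
```

Request:
carry_out --increments '[{"x": -0.003, "y": -0.011, "z": 0, "wx": 0, "wy": 0, "wz": 0.017, "grip": 0}, {"x": -0.006, "y": -0.023, "z": 0, "wx": 0, "wy": 0, "wz": 0.033, "grip": 0}, {"x": -0.009, "y": -0.034, "z": 0, "wx": 0, "wy": 0, "wz": 0.05, "grip": 0}, {"x": -0.012, "y": -0.052, "z": 0, "wx": 0, "wy": 0, "wz": 0.075, "grip": 0}, {"x": -0.014, "y": -0.069, "z": 0, "wx": 0, "wy": 0, "wz": 0.1, "grip": 0}]'

```text
time: 12.42
position: [0.4726, -0.1795, 0.0649]
orientation: [-0.0, 0.142, 0.99, 0.0]
force: [-1.3, 4.0, 8.1]
finger_gap: 0.144
grip_force: 30.0
```

Request:
carry_out --increments '[{"x": -0.001, "y": -0.017, "z": 0, "wx": 0, "wy": 0, "wz": 0.025, "grip": 0}, {"x": -0.003, "y": -0.035, "z": 0, "wx": 0, "wy": 0, "wz": 0.05, "grip": 0}, {"x": -0.004, "y": -0.053, "z": 0, "wx": 0, "wy": 0, "wz": 0.075, "grip": 0}, {"x": -0.004, "y": -0.071, "z": 0, "wx": 0, "wy": 0, "wz": 0.1, "grip": 0}, {"x": -0.004, "y": -0.071, "z": 0, "wx": 0, "wy": 0, "wz": 0.1, "grip": 0}]'

```text
time: 12.83
position: [0.4717, -0.1941, 0.0649]
orientation: [-0.0, 0.063, 0.998, 0.0]
force: [-1.0, 4.6, 7.8]
finger_gap: 0.14
grip_force: 30.0
```

```bash
cat >> h.py <<'E'
def lev():
    o=sensors.get_obs();P=np.array([.5617,-.191]);d=o['position'][:2]-P
    a=np.radians((np.degrees(np.arctan2(d[1],d[0]))%360)-163.8)
    print('r',np.linalg.norm(d),'lever',a,'clicks',a/.2618,o['position'],o['finger_gap']*93,o['grip_force'],o['force'],'j6',o['joints'][5],o['time'])
    t=P+.09*np.array([np.cos(np.radians(163.8)+.785),np.sin(np.radians(163.8)+.785)]);print('left to 3rd',(t-o['position'][:2])/.2,(.785-a)/1.5708)
E
python3 -c "
from h import *
lev()"
```

```text
r 0.09004329393682503 lever 0.317039967336409 clicks 1.2110006391765051 [ 0.47170966 -0.19408758  0.0648799 ] 13.06372852610428 30.000363886356354 [-1.01542285  4.56825426  7.75875325] j6 -1.9263613309318064 12.8333
left to 3rd [ 0.05552742 -0.20119425] 0.2979119128237784
```

Request:
carry_out --increments '[{"x": 0.001, "y": -0.018, "z": 0, "wx": 0, "wy": 0, "wz": 0.025, "grip": 0}, {"x": 0.003, "y": -0.035, "z": 0, "wx": 0, "wy": 0, "wz": 0.05, "grip": 0}, {"x": 0.005, "y": -0.053, "z": 0, "wx": 0, "wy": 0, "wz": 0.075, "grip": 0}, {"x": 0.008, "y": -0.07, "z": 0, "wx": 0, "wy": 0, "wz": 0.1, "grip": 0}, {"x": 0.012, "y": -0.087, "z": 0, "wx": 0, "wy": 0, "wz": 0.125, "grip": 0}]'

```text
time: 13.25
position: [0.4739, -0.2114, 0.0649]
orientation: [-0.001, -0.035, 0.999, 0.0]
force: [-3.9, 2.3, 7.2]
finger_gap: 0.145
grip_force: 30.0
```

Request:
carry_out --increments '[{"x": 0.004, "y": -0.017, "z": 0, "wx": 0, "wy": 0, "wz": 0.025, "grip": 0}, {"x": 0.009, "y": -0.034, "z": 0, "wx": 0, "wy": 0, "wz": 0.05, "grip": 0}, {"x": 0.015, "y": -0.051, "z": 0, "wx": 0, "wy": 0, "wz": 0.075, "grip": 0}, {"x": 0.022, "y": -0.068, "z": 0, "wx": 0, "wy": 0, "wz": 0.1, "grip": 0}, {"x": 0.022, "y": -0.068, "z": 0, "wx": 0, "wy": 0, "wz": 0.1, "grip": 0}]'

```text
time: 13.67
position: [0.4782, -0.2253, 0.0649]
orientation: [-0.001, -0.113, 0.994, 0.0]
force: [-4.8, 3.1, 8.8]
finger_gap: 0.143
grip_force: 30.0
```

```bash
python3 -c "
from h import *
lev()"
```

```text
r 0.09028615250519705 lever 0.6721771311544934 clicks 2.5675215093754526 [ 0.4781741  -0.22527846  0.06487601] 13.282305855246502 30.001071095466614 [-4.80728169  3.12515412  8.75233972] j6 -2.324938966125165 13.6667
left to 3rd [ 0.02320522 -0.04523982] 0.07182510112395381
```

Request:
carry_out --increments '[{"x": 0.006, "y": -0.012, "z": 0, "wx": 0, "wy": 0, "wz": 0.018, "grip": 0}, {"x": 0.012, "y": -0.024, "z": 0, "wx": 0, "wy": 0, "wz": 0.036, "grip": 0}, {"x": 0.018, "y": -0.036, "z": 0, "wx": 0, "wy": 0, "wz": 0.054, "grip": 0}, {"x": 0.023, "y": -0.045, "z": 0, "wx": 0, "wy": 0, "wz": 0.072, "grip": 0}, {"x": 0.023, "y": -0.045, "z": 0, "wx": 0, "wy": 0, "wz": 0.072, "grip": 0}]'

```text
time: 14.08
position: [0.4825, -0.2343, 0.0649]
orientation: [-0.001, -0.169, 0.986, -0.0]
force: [-6.9, 0.2, 9.5]
finger_gap: 0.145
grip_force: 30.0
```

Request:
carry_out --increments '[{"x": 0, "y": 0, "z": 0, "wx": 0, "wy": 0, "wz": 0, "grip": 0}, {"x": 0, "y": 0, "z": 0, "wx": 0, "wy": 0, "wz": 0, "grip": 0}, {"x": 0, "y": 0, "z": 0, "wx": 0, "wy": 0, "wz": 0, "grip": 0}, {"x": 0, "y": 0, "z": 0, "wx": 0, "wy": 0, "wz": 0, "grip": 0}, {"x": 0, "y": 0, "z": 0, "wx": 0, "wy": 0, "wz": 0, "grip": 0}]'

```text
time: 14.5
position: [0.4824, -0.2341, 0.0649]
orientation: [-0.001, -0.168, 0.986, -0.0]
force: [-6.1, -0.5, 8.7]
finger_gap: 0.145
grip_force: 30.0
```

```bash
python3 - <<'E'
from h import *
lev()
t=save('top','t4');s=save('scene','s4')
for n,f in (('top',t),('scene',s)):
    c=proj(f,[.598,-.0662,.063]);x,y=c.astype(int)-16
    print(n,(c-[x,y]).round(1));g=f['pixels'][y:y+32,x:x+32].min(2)
    print('\n'.join(' '.join('%3d'%v for v in r) for r in g[2:30:2,2:30:2]))
E
```

```text
r 0.09028062114457296 lever 0.7806517409194142 clicks 2.9818630287219796 [ 0.48238094 -0.23411703  0.0648816 ] 13.521706277784023 30.001680850982666 [-6.05965772 -0.51240802  8.70505785] j6 -2.445253949448021 14.5
left to 3rd [ 0.00217099 -0.00104699] 0.0027681812328659164
top [16.6 16.2]
167 169 164 154 140 133 132 137 141 150 151 157 162 164
127 147 141 116 122 129 138 141 132 123 111 106 116 131
109 116 118 125 157 181 187 192 188 164 125 107  95  98
107 116 124 174 196 197 197 194 196 194 173 115  93  99
110 110 168 197 198 197 199 197 199 201 197 173 106  87
 86 135 189 199 197 201 200 197 197 194 196 191 134  85
101 154 196 199 199 201 199 198 197 198 198 197 166  91
110 159 197 201 202 200 199 198 198 199 195 196 172  85
112 155 195 204 200 198 200 199 196 198 198 198 153  87
102 140 185 200 200 199 199 198 200 199 197 192 135  86
104 120 162 196 200 199 198 199 200 198 196 173 103 107
112 102 129 162 191 201 198 200 195 195 167 113  96 115
118 105 101 123 142 164 175 183 173 149 107  97 115 108
116 120 106 108 113 119 124 124 119 115 114 116 112 103
scene [16.8 16.1]
100 102 103  94  95  96  96  97 101 123 144 169 180 188
 98  96  96  95  96  99 121 140 165 176 188 189 189 188
 98 100 101 114 136 168 178 189 189 188 189 189 189 188
112 136 157 176 187 187 188 191 192 192 188 188 188 190
177 186 188 188 187 194 203 210 209 210 204 198 190 188
188 187 189 180 191 211 212 211 211 212 213 209 190 177
187 187 183 170 207 212 211 211 212 211 214 213 205 155
189 185 159 176 212 211 212 211 212 212 212 213 211 156
187 175 146 170 211 210 212 210 212 211 213 214 203 137
183 156 141 144 203 211 211 212 212 212 213 208 173 134
181 147 132 113 161 202 210 212 211 209 199 167 135 135
173 141 125  86 123 150 176 180 177 166 145 133 133 145
185 143 121  81 111 126 130 132 127 128 123 125 135 145
188 157 113  91  81 116 127 129 128 125 125 140 139 113
```

The lever reads 2.98 clicks, and both cameras show the cap at its lifted height. Handing in.

```bash
python3 -c "
from h import *
print(workorder.hand_in())"
```

```text
the job is handed in; nothing more can be done
None
```

I set the cap rim down in the nest and released it, drew the lever to the third click (measured 2.98) and handed in still holding the peg; the hand-in returned no verdict.

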